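# Index the shim turret and load the brass plate

### The job

Turn the shim turret by its black hexagonal knob, click by click, until the slot marked with four white dots has clicked in at the yellow pointer, and let go of the knob. Then take the brass plate out of the wooden stand and slide it upright into that slot, all the way down to the floor, and leave it there with the slot still at the pointer. Leave the steel plate in the stand and do not disturb the blue glue bottle or the small carton.

Things in the scene. Friction and masses are not known exactly. Their poses are not given: they have to be found in the camera images.
- turret (a joint): Turret angle about its vertical axis, rad, growing counterclockwise seen from above; turns without end either way. Clicks every 60 degrees (pi/3, six stations); 0 (or a multiple of 2 pi) when the four-dot slot is at the pointer. A sprung ball holds each click: about 0.15 N m turns it off one; let go anywhere, it runs to the nearest click.
- turret_base: Fixed round grey base, 150 mm across; origin on the bench top, on the turret's axis. Its -x axis points to the yellow pointer at its rim, 105 mm from the axis, 43 mm high. On it turns a dark disc, 188 mm across, top 34 mm above the bench, with six radial slots between pairs of aluminium fins, 34 to 78 mm from the axis, fin tops 63 mm above the bench.
- knob_grip (a point): Point on the turret's axis in the middle of the black hexagonal knob, 90 mm above the bench. The knob is 40 mm across its flats (46 mm over its corners) and reaches from 68 to 106 mm above the bench. Two of its flats face along this frame's +x and -x axis, the others every 60 degrees from there; the frame turns with the turret.
- slot_4 (a point): Middle of the floor of the four-dot slot, 56 mm from the axis, 34 mm above the bench; turns with the turret. x runs along the slot (radially; the slot lies on the turret's -x side), y across, z up. Slot 12 mm wide, 44 mm long; straight walls 22 mm high, topped by 7 mm of flare at 30 degrees; a 6 mm high lip closes its outer end.
- slot_1_tab (a point): Red tab on the disc's rim at the one-dot station, opposite the four-dot slot, 86.5 mm from the axis, 34 mm above the bench; turns with the turret. Stations bear 1 to 6 white dots (5 mm across) at the rim, rising counterclockwise seen from above; slot widths from one dot to six: 4, 6.5, 9, 12, 15, 18 mm.
- index_point (a point): Fixed point 56 mm from the turret's axis toward the yellow pointer, 34 mm above the bench: where the middle of a slot's floor lies when that slot stands at the pointer. Axes as turret_base.
- plate_stand: Fixed dark wooden block, 62 x 136 x 18 mm (x, y, z), origin under its centre. It has two pockets, 46 mm along x, 17 mm along y, 14 mm deep, 38 mm either side of its centre along y; a plate stands upright and loose in each, the brass one in either pocket. A tall gauge and a vice stand to the left; a club shaft held in the vice crosses over the bench's front edge, 0.22 m up, at x about 0.33 m.
- brass_plate: Brass plate standing upright, 40 x 10 x 65 mm (x, y, z), 0.2 kg; origin at the centre of its underside, which starts 4 mm above the bench in a pocket. Pinch it across its 10 mm (y), near the top, so that the fingertips stay clear of the fins.
- steel_plate: Steel plate standing upright in the other pocket, 40 x 13 x 65 mm, origin at the centre of its underside. Stays where it is.
- glue_blue: Small blue glue bottle, 27 mm across, 60 mm tall, standing; origin under its centre. Leave alone.
- tee_box: Small dark green carton lying on the bench, 52 x 86 x 26 mm; origin under its centre. Leave alone.

How it is judged:
By the outcome, as a careful person would: the job done as asked, in the order asked, and still so for the second after the job is handed in, with the robot touching nothing.
It also fails if it takes over 61 s, if anything falls off the work surface, if the arm or the gripper's body presses on something with over 40 N, if the wrist force passes 120 N, or if a joint passes its speed limit or range.

### The arm

A 6-joint arm with a two-finger parallel gripper is mounted at the origin on a cart in front of the work surface, level with it; the furniture and walls round the work are solid. World frame = base frame: x ahead of the robot, y to its left, z up, the work surface at z = 0. Lengths are in m, angles in rad, forces in N, time in s.
With the tool pointing down it reaches from about 0.35 to 0.85 m from the base axis. Payload 8.1 kg.
Tool frame: the origin (TCP) lies on the mounting face of the last link; the fingertips stand 186 mm ahead of it and the grasp point (between the pads) lies 167 mm ahead of it; z points along the fingers, y is the direction in which the jaws open and shut (so a half turn about z gives the same grasp; the last joint's range is limited). The gripper opens to 93 mm and grips with 3 to 60 N. Pads are 15 mm wide; open, the fingers measure 128 mm over their backs; the gripper's body (75 mm by 188 mm) begins 65 mm behind the grasp point.
Start: joints at [1.128, 0.13, 1.488, -0, 1.523, -0.085], TCP at [0.21, 0.562, 0.405] pointing down, gripper open.
Joint ranges: [-2.96, 2.96], [-0.89, 2.26], [0.02, 2.5], [-1.34, 4.48], [0, 2.73], [-2.66, 2.66]. Speed limits (rad/s): [2.39, 2.39, 2.79, 3.14, 3.14, 3.14].

### API

Orientations are given as a rotation vector (axis times angle).
In Python, from plant import robot, read_camera, spotter gives the robot as it stands.
- The arm moves only by the tool arm_command, never from a script. Its arguments are lists of equal length, an entry for each row: "xyz": the shift along the world's x, y, z in cm, a list of three; "turn": the turn, a rotation vector about the world's x, y, z in rad, a list of three. A call has 1 to 12 rows; each row shifts and turns the commanded pose from where the row before left it; what a row does not reach is not made up. A row lasts 1/8 s, in which the tool goes at most 62.5 mm and 10.7 degrees, less where a joint would pass 70% of its speed; a pose out of reach is approached as far as the arm can. A call is refused whole if a number of a shift passes 6.25 or a number of a turn 0.188, either way. A call with a gripper value outside its range is refused whole. "gripper" is the finger opening in cm, from 0 to 9.3, set as the call begins (left out, the last holds). The fingers move at their own pace and stop on an object; "force" is the grip in N (left out, the last holds). Time passes only in rows, so rows that do not move let the fingers close. It gives the time, the measured TCP pose, the force and the opening at its end, in the units of the state.
- robot.read_state(): the state, without advancing time (a new reading comes with each control period).
- read_camera(name): name is "scene" or "top"; returns a dict with "frame" (420x560x3 uint8, red, green, blue), "z_map" (420x560 float32, m along the optical axis (not along the pixel's ray), 0 where there is no reading), "fx", "fy", "cx", "cy" (pixels), "eye" and "orientation" of the camera in the world. Camera axes: x right, y down, z forward; pixel columns grow to the right and rows downward; lengths in m; the calibration is good to about 2 mm. A picture is of the moment at which its call begins.
- robot.close_job(): hands the job in, once; it reports no verdict.
Trained networks look in a picture, given as the dict that the camera call returned (one of the last four; its "shot" number tells which), for a name from the list of things; names that differ only in an ending like _2 or _b are one class to them, and where a whole thing is asked for, a point or a joint stands for the part that bears it (a point fixed in the world has none). Each returns a list of dicts, best first, with "confidence" (0 to 1); they miss things now and then, are a little off and sometimes report something else, mostly with a low value. They report only what shows in the picture. A call takes as long as a camera call.
- spotter.masks_of(picture, query): "pixels" (420x560 bool, what is visible of it) and "centre" ([row, column] in pixels, amid what is visible of it).
The state is a dict: "t": time; "q": joint angles; "dq": joint speeds; "joint_torque": joint torques, N m; "tool_pos": TCP position; "orientation": TCP orientation; "force": force on the tool from outside, world axes, zero at the start; "wrist_torque": the same for the moment, N m; "opening": finger opening in m.
Only numpy, scipy, OpenCV 4.12 (cv2) and the standard library are available. Lean on these libraries where they do the work, as an engineer would, in place of code of your own. Each camera call takes 0.05 s, during which the arm holds its last target. There are 200 camera calls.

## Working session

There is one attempt and no reset: what is moved stays moved. The work goes in short steps, Python scripts to look and compute and a tool call to move; the robot and the scene stay as the last step left them, time stands still between calls to the robot, and variables do not carry over. Pictures are saved under pics/ and viewed, about 8 in all and at most 12, crops included, and the job is handed in when it is done.

Besides the shell and the picture viewer there is one more tool, called after ">>>" by a JSON object that holds its "fn" and its "kwargs", one argument or row to a line. arm_command: Moves the arm, as the interface text tells. Its arguments: {"type":"object","properties":{"xyz":{"type":"array","items":{"type":"array","items":{"type":"number"}}},"turn":{"type":"array","items":{"type":"array","items":{"type":"number"}}},"gripper":{"type":"number"},"force":{"type":"number"}},"required":["xyz","turn"]}

```bash
mkdir -p pics; ls
cat > h.py <<'E'
import numpy as np, cv2
from scipy.spatial.transform import Rotation as R
from plant import robot, read_camera, spotter
def rot(p):
    o=np.array(p["orientation"],float)
    if o.shape==(3,3): return o
    return R.from_rotvec(o).as_matrix() if o.size==3 else R.from_quat(o).as_matrix()
def cloud(p):
    z=p["z_map"]; v,u=np.mgrid[:z.shape[0],:z.shape[1]]
    c=np.stack([(u-p["cx"])/p["fx"]*z,(v-p["cy"])/p["fy"]*z,z],-1)
    return c@rot(p).T+np.array(p["eye"])
def project(p,X):
    c=(np.atleast_2d(X)-np.array(p["eye"]))@rot(p)
    return np.c_[c[:,0]/c[:,2]*p["fx"]+p["cx"],c[:,1]/c[:,2]*p["fy"]+p["cy"]]
def save(n,img,k=1): cv2.imwrite(f"pics/{n}.png",cv2.resize(img,None,fx=k,fy=k,interpolation=cv2.INTER_CUBIC)[...,::-1])
E
python3 - <<'E'
from h import *
s=robot.read_state(); print({k:np.round(v,3) for k,v in s.items()})
for n in("scene","top"):
    p=read_camera(n); save(n+"0",p["frame"],1.4); print(n,p["eye"],p["orientation"],p["fx"])
    W=cloud(p); np.savez(n+"0.npz",**{k:p[k] for k in p if k!="shot"})
    for q in("turret_base","knob_grip","slot_1_tab","plate_stand","brass_plate","steel_plate","glue_blue","tee_box"):
        for m in spotter.masks_of(p,q)[:2]:
            X=W[m["pixels"]&(p["z_map"]>0)]
            if len(X): print(q,round(m["confidence"],2),np.round(m["centre"]),np.round(np.median(X,0),3),np.round(np.percentile(X,3,0),3),np.round(np.percentile(X,97,0),3),len(X))
E
```

```text
pics
{'t': np.float64(0.0), 'q': array([ 1.128,  0.131,  1.489,  0.   ,  1.523, -0.085]), 'dq': array([-0.   , -0.001,  0.001,  0.   ,  0.001, -0.001]), 'joint_torque': array([-1.0000e-03, -5.5987e+01, -4.9174e+01,  7.6000e-02,  3.7000e-02,
       -0.0000e+00]), 'tool_pos': array([0.21 , 0.562, 0.404]), 'orientation': array([-5.590e-01, -3.091e+00,  3.000e-03]), 'force': array([-0.253, -0.241, -0.515]), 'wrist_torque': array([-0.001, -0.033, -0.008]), 'opening': np.float64(0.093)}
scene [ 0.1582425  -0.53659718  0.90012133] [-2.34547129  0.78476182 -0.30405415] 503.75430879108296
turret_base 0.79 [242. 304.] [ 0.589 -0.067  0.037] [ 0.51  -0.138  0.02 ] [0.68  0.021 0.107] 5069
knob_grip 0.94 [242. 310.] [ 0.591 -0.07   0.037] [ 0.522 -0.138  0.032] [0.679 0.021 0.107] 4852
slot_1_tab 0.86 [242. 310.] [ 0.591 -0.07   0.037] [ 0.521 -0.139  0.031] [0.681 0.021 0.107] 4938
plate_stand 0.94 [193. 218.] [0.53  0.202 0.018] [0.502 0.165 0.004] [0.581 0.295 0.022] 656
brass_plate 0.64 [182. 216.] [0.532 0.196 0.046] [0.515 0.19  0.015] [0.55  0.204 0.072] 312
brass_plate 0.3 [242. 309.] [ 
[... 705 characters left out ...]
.028] [0.681 0.027 0.105] 5789
slot_1_tab 0.76 [205. 304.] [ 0.596 -0.052  0.034] [ 0.519 -0.134  0.029] [0.68  0.027 0.105] 5671
plate_stand 0.55 [236. 178.] [0.538 0.235 0.016] [0.503 0.172 0.002] [0.579 0.301 0.021] 1399
brass_plate 0.67 [236. 190.] [0.531 0.198 0.062] [0.512 0.192 0.011] [0.548 0.207 0.07 ] 185
brass_plate 0.31 [262. 423.] [ 0.477 -0.307  0.025] [ 0.452 -0.349  0.01 ] [ 0.503 -0.266  0.029] 1017
steel_plate 0.8 [229. 154.] [0.55  0.271 0.064] [0.531 0.264 0.016] [0.568 0.282 0.071] 238
glue_blue 0.55 [170. 216.] [0.689 0.148 0.041] [0.681 0.137 0.001] [0.704 0.162 0.059] 163
tee_box 0.57 [262. 422.] [ 0.477 -0.306  0.025] [ 0.452 -0.348  0.014] [ 0.501 -0.266  0.029] 974
```

View pics/top0.png

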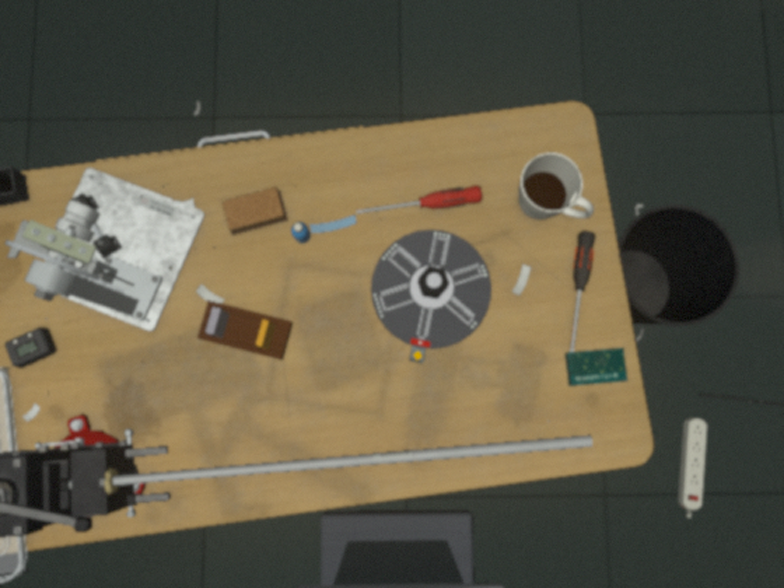

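View pics/scene0.png

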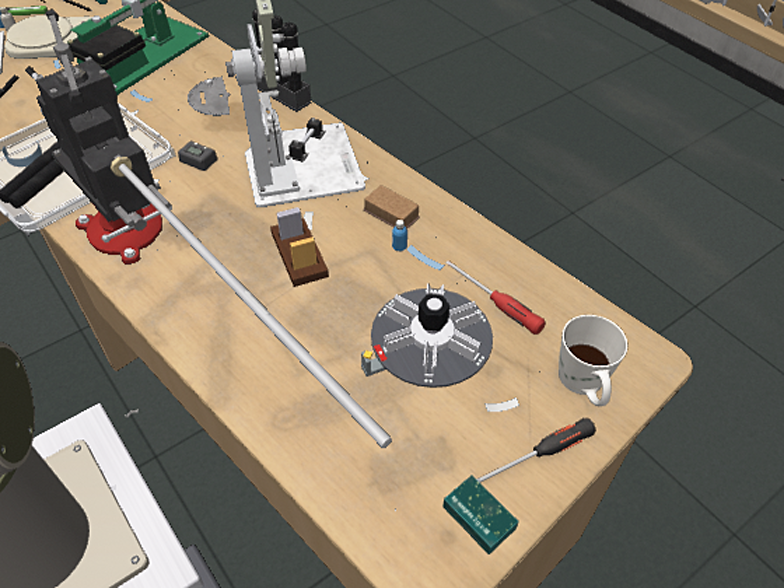

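```bash
cat > m.py <<'E'
from h import *
def circ(P):
    A=np.c_[2*P,np.ones(len(P))]; s=np.linalg.lstsq(A,(P**2).sum(1),rcond=None)[0]; return s[:2],np.sqrt(s[2]+s[:2]@s[:2])
def sel(W,z0,z1,c,r):
    return W[(W[...,2]>z0)&(W[...,2]<z1)&(np.hypot(W[...,0]-c[0],W[...,1]-c[1])<r)]
E
python3 - <<'E'
from m import *
for n in("top","scene"):
    p=dict(np.load(n+"0.npz")); W=cloud(p); f=p["frame"].astype(int)
    # knob top
    K=sel(W,.098,.115,(.597,-.053),.04)[:,:2]; r=cv2.minEnclosingCircle(K.astype(np.float32)); print(n,"knob",K.mean(0),r,len(K))
    hull=cv2.convexHull((K*1e3).astype(np.float32))[:,0]
    # hex fit: angle maximising support in flats
    c=K.mean(0); th=np.radians(np.arange(0,60,1)); Kc=(K-c)
    wid=[np.mean([np.ptp(Kc@[np.cos(t+k*np.pi/3),np.sin(t+k*np.pi/3)]) for k in range(3)]) for t in th]
    print("flat angle mod60",np.argmin(wid),min(wid),max(wid))
    # colours near turret
    near=(np.hypot(W[...,0]-.597,W[...,1]+.053)<.13)&(W[...,2]>.015)
    R_,G,B=f[...,0],f[...,1],f[...,2]
    red=near&(R_>G*1.8)&(R_>B*1.8)&(R_>90); yel=near&(R_>130)&(G>100)&(B<90)
    for nm,m in(("red",red),("yel",yel)):
        print(nm,m.sum(),np.median(W[m],0) if m.any() else None)
    for nm,c0 in(("brass",(.532,.2)),("steel",(.551,.27))):
        P=sel(W,.062,.08,c0,.03); rr=cv2.minAreaRect((P[:,:2]*1e3).astype(np.float32)); print(nm,P.mean(0),rr)
E
```

```text
top knob [ 0.60016391 -0.05414235] ((0.6002498865127563, -0.0539560541510582), 0.02249041199684143) 332
flat angle mod60 48 0.04000132096488156 0.0443406917474625
red 52 [ 0.51630467 -0.03555616  0.03288602]
yel 44 [ 0.49660927 -0.02971592  0.03998633]
brass [0.53089757 0.20026844 0.06745594] ((530.8831176757812, 200.61740112304688), (10.208501815795898, 39.91645050048828), 73.83342742919922)
steel [0.54976564 0.27365952 0.06719195] ((549.9527587890625, 274.0973205566406), (13.988016128540039, 39.84262466430664), 75.76351165771484)
scene knob [ 0.60134108 -0.05769811] ((0.6028117537498474, -0.05606797710061073), 0.0225222110748291) 308
flat angle mod60 46 0.04094269920667284 0.04429519224760692
red 54 [ 0.51878205 -0.03555673  0.03566394]
yel 23 [ 0.49773229 -0.03352108  0.04353258]
brass [0.53276454 0.19800014 0.0679472 ] ((533.9569702148438, 198.87164306640625), (13.172889709472656, 39.59062576293945), 72.99640655517578)
steel [0.5527318  0.27085476 0.0679681 ] ((552.8576049804688, 271.4375915527344), (18.69952964782715, 39.63182830810547), 81.44921112060547)
```

The red one-dot tab (top picture ≈(421,343)) sits at the yellow pointer ≈(417,355), so the four-dot slot is 180° away, or three clicks. The brass plate is in the stand's right pocket ≈(263,333), with steel at ≈(213,320). The shaft and vice lie between the start and the work, so I'll check clearances next.

Run:
```python
from m import *
s=robot.read_state(); M=R.from_rotvec(s["orientation"]).as_matrix(); print("tool axes\n",M.round(3), "y heading",np.degrees(np.arctan2(M[1,1],M[0,1])))
hm={}
for n in("top","scene"):
    p=dict(np.load(n+"0.npz")); W=cloud(p)[p["z_map"]>0]
    m=(W[:,2]>.12)&(W[:,0]>-.05)&(W[:,0]<.9)&(abs(W[:,1])<.8)
    for x,y,z in W[m]:
        k=(int(x//.1),int(y//.1)); hm[k]=max(hm.get(k,0),z)
for i in range(-1,9): print(i/10,[ (j/10,round(float(hm[i,j]),2)) for j in range(-8,8) if (i,j) in hm])
# bearings
p=dict(np.load("top0.npz")); W=cloud(p)
# slot fins angles about axis
c=np.array([.6005,-.0545]); P=sel(W,.05,.068,c,.09)[:,:2]-c; a=np.degrees(np.arctan2(P[:,1],P[:,0])); r=np.hypot(*P.T)
a=a[r>.05]; print(len(a),np.degrees(np.angle(np.mean(np.exp(1j*6*np.radians(a)))))/6)
# disc outer
D=sel(W,.028,.040,c,.1)[:,:2]; print("disc",cv2.minEnclosingCircle(D.astype(np.float32)))
```

```text
tool axes
 [[-0.937  0.35  -0.   ]
 [ 0.35   0.937  0.   ]
 [ 0.     0.    -1.   ]] y heading 69.49952631147502
-0.1 [(-0.1, 0.16)]
0.0 [(-0.1, 0.35), (0.0, 0.19)]
0.1 [(-0.1, 0.36), (0.0, 0.36)]
0.2 [(0.3, 0.37), (0.4, 0.33), (0.5, 0.25)]
0.3 [(-0.3, 0.23), (-0.2, 0.23), (-0.1, 0.23), (0.0, 0.23), (0.1, 0.23), (0.2, 0.23), (0.3, 0.37), (0.4, 0.38), (0.5, 0.37), (0.6, 0.23)]
0.4 []
0.5 [(0.3, 0.42), (0.4, 0.32)]
0.6 [(0.3, 0.42), (0.4, 0.36)]
0.7 [(0.5, 0.18), (0.6, 0.18), (0.7, 0.18)]
0.8 []
467 -12.396276787030507
disc ((0.5975050330162048, -0.05449705198407173), 0.09700565785169601)
```

>>> {"fn": "arm_command", "kwargs": {
  "xyz": [
    [0,0,5.5],
    [0,0,5.5],
    [0,0,5.5],
    [0,0,5],
    [3.2,-5,0],
    [3.2,-5,0],
    [3.2,-5,0],
    [3.2,-5,0],
    [3.2,-5,0],
    [3.2,-5,0],
    [3.2,-5,0],
    [3.2,-5,0]
  ],
  "turn": [
    [0,0,0],
    [0,0,0],
    [0,0,0],
    [0,0,0],
    [0,0,-0.05],
    [0,0,-0.05],
    [0,0,-0.05],
    [0,0,-0.05],
    [0,0,-0.05],
    [0,0,-0.05],
    [0,0,-0.05],
    [0,0,-0.043]
  ]
}}

```text
t: 2.4
tool_pos: [0.4667, 0.1602, 0.62]
orientation: [1.154, 2.921, 0.001]
force: [0.8, 0.9, 0.7]
opening: 0.0926
```

```bash
cat > st.py <<'E'
from h import *
s=robot.read_state(); M=R.from_rotvec(s["orientation"]).as_matrix()
print("t %.2f"%s["t"],"tcp",s["tool_pos"].round(4),"head %.2f"%np.degrees(np.arctan2(M[1,1],M[0,1])),"z",M[:,2].round(4),"F",s["force"].round(1),"T",s["wrist_torque"].round(2),"open %.4f"%s["opening"],"q",s["q"].round(2))
E
python3 st.py
python3 - <<'E'
from m import *
for n in("top","scene"):
    p=dict(np.load(n+"0.npz")); W=cloud(p)[p["z_map"]>0]
    for z0,z1 in((.09,.2),(.2,.3),(.3,.45)):
        m=(W[:,2]>z0)&(W[:,2]<z1)&(W[:,0]>.45)&(W[:,0]<.75)&(W[:,1]>.15)&(W[:,1]<.6)
        if m.any(): q=W[m]; print(n,z0,m.sum(),q[:,:2].min(0).round(3),np.percentile(q[:,1],1).round(3),q[np.argsort(q[:,1])[:4]].round(3).tolist())
E
```

```text
t 2.40 tcp [0.4667 0.1602 0.62  ] head 46.90 z [ 8.e-04  3.e-04 -1.e+00] F [0.8 0.9 0.7] T [-0.02 -0.03 -0.01] open 0.0926 q [ 0.23 -0.14  1.37  0.    1.91 -0.59]
top 0.09 851 [0.566 0.377] 0.384 [[0.583, 0.377, 0.152], [0.582, 0.378, 0.156], [0.585, 0.378, 0.15], [0.581, 0.379, 0.152]]
top 0.2 1551 [0.555 0.366] 0.37 [[0.582, 0.366, 0.268], [0.58, 0.367, 0.27], [0.583, 0.367, 0.274], [0.579, 0.367, 0.269]]
top 0.3 926 [0.576 0.322] 0.324 [[0.591, 0.322, 0.391], [0.59, 0.322, 0.393], [0.593, 0.322, 0.385], [0.59, 0.323, 0.388]]
scene 0.09 817 [0.569 0.376] 0.381 [[0.588, 0.376, 0.152], [0.586, 0.376, 0.15], [0.589, 0.379, 0.146], [0.588, 0.379, 0.158]]
scene 0.2 1280 [0.557 0.363] 0.367 [[0.605, 0.363, 0.3], [0.607, 0.364, 0.296], [0.581, 0.365, 0.271], [0.601, 0.365, 0.298]]
scene 0.3 499 [0.579 0.32 ] 0.322 [[0.595, 0.32, 0.392], [0.593, 0.321, 0.392], [0.589, 0.321, 0.395], [0.594, 0.321, 0.394]]
```

>>> {"fn": "arm_command", "kwargs": {
  "xyz": [
    [2.67,-4.3,-4],
    [2.67,-4.3,-4],
    [2.67,-4.3,-4],
    [2.67,-4.3,-4],
    [2.65,-4.3,-4],
    [0,0,-4],
    [0,0,-4],
    [0,0,0]
  ],
  "turn": [
    [0,0,0],
    [0,0,0],
    [0,0,0],
    [0,0,0],
    [0,0,0],
    [0,0,0],
    [0,0,0],
    [0,0,0]
  ]
}}

```text
t: 3.4
tool_pos: [0.5939, -0.0463, 0.3418]
orientation: [-1.15, -2.916, 0.003]
force: [0.9, 0.1, -0.2]
opening: 0.0929
```

```bash
python3 st.py
python3 - <<'E'
from m import *
p=read_camera("scene"); save("s1",p["frame"][130:330,200:420],3.5)
E
```

```text
t 3.40 tcp [ 0.5939 -0.0463  0.3418] head 46.97 z [-0.0076  0.0013 -1.    ] F [ 0.9  0.1 -0.2] T [ 0.01 -0.01  0.  ] open 0.0929 q [-0.16  0.16  1.57 -0.    1.42 -0.98]
```

View pics/s1.png

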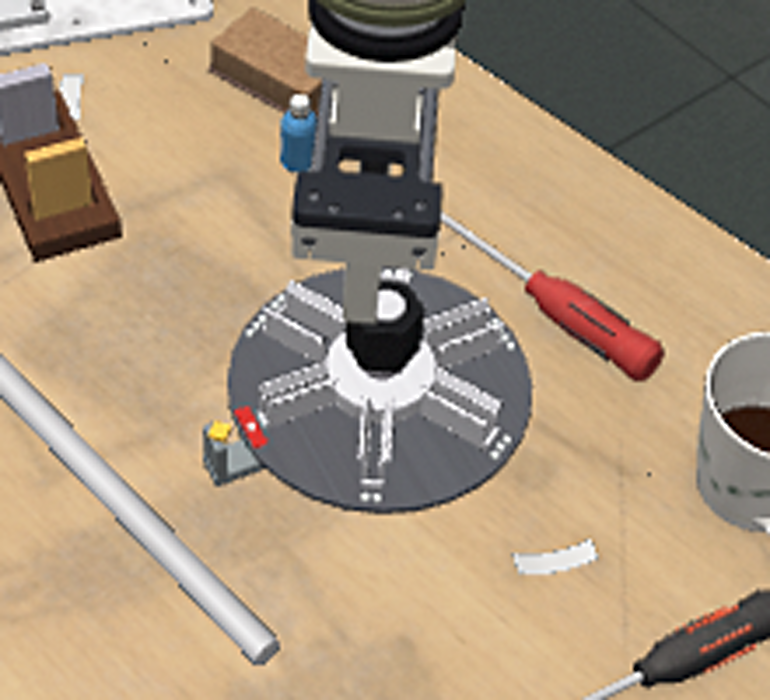

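One-dot tab at the pointer ≈(250,425), two dots at (370,495), three dots at (500,445), rising counterclockwise as stated. The fingers are above the knob.

```bash
python3 st.py
```

```text
t 3.45 tcp [ 0.5948 -0.0463  0.3449] head 46.98 z [-3.2e-03  5.0e-04 -1.0e+00] F [-0.  -1.1 -0.1] T [-0.01 -0.   -0.  ] open 0.0928 q [-0.16  0.16  1.57 -0.    1.42 -0.98]
```

>>> {"fn": "arm_command", "kwargs": {
  "xyz": [
    [0.5,-0.9,-2.5],
    [0,0,-2.8],
    [0,0,-2.8],
    [0,0,0],
    [0,0,0]
  ],
  "turn": [
    [0,0,0],
    [0,0,0],
    [0,0,0],
    [0,0,0],
    [0,0,0]
  ]
}}

```text
t: 4.08
tool_pos: [0.6014, -0.0553, 0.2679]
orientation: [1.15, 2.92, 0.001]
force: [0.4, -1.0, 0.2]
opening: 0.093
```

```bash
python3 st.py
```

```text
t 4.08 tcp [ 0.6014 -0.0553  0.2679] head 47.00 z [ 3.7e-03 -6.0e-04 -1.0e+00] F [ 0.4 -1.   0.2] T [-0.02 -0.03 -0.06] open 0.0930 q [-0.18  0.24  1.62  0.    1.28 -1.  ]
```

Down another 9 mm, then close.

>>> {"fn": "arm_command", "kwargs": {
  "xyz": [
    [-0.1,0,-0.9],
    [0,0,0],
    [0,0,0],
    [0,0,0],
    [0,0,0],
    [0,0,0],
    [0,0,0],
    [0,0,0]
  ],
  "turn": [
    [0,0,0],
    [0,0,0],
    [0,0,0],
    [0,0,0],
    [0,0,0],
    [0,0,0],
    [0,0,0],
    [0,0,0]
  ],
  "gripper": 3,
  "force": 30
}}

```text
t: 5.08
tool_pos: [0.6005, -0.0538, 0.256]
orientation: [1.149, 2.921, 0.006]
force: [12.3, 9.2, -7.1]
opening: 0.0396
```

```bash
python3 st.py
```

```text
t 5.08 tcp [ 0.6005 -0.0538  0.256 ] head 47.04 z [ 0.0042  0.0024 -1.    ] F [12.3  9.2 -7.1] T [ 1.03 -1.45  0.01] open 0.0396 q [-0.18  0.25  1.63  0.    1.26 -1.  ]
```

>>> {"fn": "arm_command", "kwargs": {
  "xyz": [
    [0.1,0.1,0.1],
    [0,0,0],
    [0,0,0],
    [0,0,0],
    [0,0,0],
    [0,0,0],
    [0,0,0],
    [0,0,0],
    [0,0,0],
    [0,0,0]
  ],
  "turn": [
    [0,0,0],
    [0,0,-0.15],
    [0,0,-0.15],
    [0,0,-0.15],
    [0,0,-0.15],
    [0,0,-0.15],
    [0,0,-0.15],
    [0,0,-0.147],
    [0,0,0],
    [0,0,0]
  ]
}}

```text
t: 6.32
tool_pos: [0.6021, -0.0532, 0.2561]
orientation: [2.456, 1.955, 0.009]
force: [21.4, 5.7, -18.5]
opening: 0.0396
```

```bash
python3 st.py
```

```text
t 6.33 tcp [ 0.6021 -0.0532  0.2561] head -12.98 z [ 0.006   0.0019 -1.    ] F [ 21.4   5.7 -18.5] T [ 0.9  -2.84  0.04] open 0.0396 q [-0.17  0.25  1.63  0.    1.25  0.05]
```

>>> {"fn": "arm_command", "kwargs": {
  "xyz": [
    [0.2,0.05,-0.2],
    [0,0,0],
    [0,0,0],
    [0,0,0],
    [0,0,0],
    [0,0,0],
    [0,0,0],
    [0,0,0],
    [0,0,0],
    [0,0,0]
  ],
  "turn": [
    [0,0,0],
    [0,0,-0.15],
    [0,0,-0.15],
    [0,0,-0.15],
    [0,0,-0.15],
    [0,0,-0.15],
    [0,0,-0.15],
    [0,0,-0.147],
    [0,0,0],
    [0,0,0]
  ]
}}

```text
t: 7.58
tool_pos: [0.6037, -0.054, 0.256]
orientation: [3.106, 0.464, 0.008]
force: [8.9, -0.8, -1.9]
opening: 0.0397
```

```bash
python3 st.py
```

```text
t 7.58 tcp [ 0.6037 -0.054   0.256 ] head -73.00 z [ 5.2e-03 -6.0e-04 -1.0e+00] F [ 8.9 -0.8 -1.9] T [-0.14 -1.01  0.05] open 0.0397 q [-0.17  0.26  1.62  0.    1.26  1.1 ]
```

>>> {"fn": "arm_command", "kwargs": {
  "xyz": [
    [0.1,0,0],
    [0,0,0],
    [0,0,0],
    [0,0,0],
    [0,0,0],
    [0,0,0],
    [0,0,0],
    [0,0,0],
    [0,0,0],
    [0,0,0]
  ],
  "turn": [
    [0,0,0],
    [0,0,-0.15],
    [0,0,-0.15],
    [0,0,-0.15],
    [0,0,-0.15],
    [0,0,-0.15],
    [0,0,-0.15],
    [0,0,-0.147],
    [0,0,0],
    [0,0,0]
  ]
}}

```text
t: 8.82
tool_pos: [0.6038, -0.0554, 0.256]
orientation: [2.921, -1.151, 0.005]
force: [2.9, -8.2, 2.5]
opening: 0.0394
```

```bash
python3 st.py
```

```text
t 8.82 tcp [ 0.6038 -0.0554  0.256 ] head -133.02 z [ 0.0021 -0.0031 -1.    ] F [ 2.9 -8.2  2.5] T [-1.32  0.24 -0.01] open 0.0394 q [-0.18  0.26  1.62 -0.    1.26  2.15]
```

>>> {"fn": "arm_command", "kwargs": {
  "xyz": [
    [0,0,0],
    [0,0,0],
    [0,0,0],
    [0,0,0],
    [0,0,3],
    [0,0,5],
    [0,0,2]
  ],
  "turn": [
    [0,0,0],
    [0,0,0],
    [0,0,0],
    [0,0,0],
    [0,0,0],
    [0,0,0],
    [0,0,0]
  ],
  "gripper": 6.5
}}

```text
t: 9.7
tool_pos: [0.6041, -0.0539, 0.3586]
orientation: [-2.922, 1.15, -0.008]
force: [0.2, -1.0, 0.4]
opening: 0.0647
```

>>> {"fn": "arm_command", "kwargs": {
  "xyz": [
    [-1.2,4.3,0],
    [-1.2,4.3,0],
    [-1.2,4.3,0],
    [-1.2,4.3,0],
    [-1.2,4.3,0],
    [-1,4,0],
    [0,0,0],
    [0,0,0]
  ],
  "turn": [
    [0,0,0.07],
    [0,0,0.07],
    [0,0,0.07],
    [0,0,0.07],
    [0,0,0.07],
    [0,0,0.07],
    [0,0,0.069],
    [0,0,0]
  ],
  "gripper": 3.5
}}

```text
t: 10.7
tool_pos: [0.5329, 0.2017, 0.3541]
orientation: [3.114, -0.408, -0.002]
force: [0.3, -0.5, -1.0]
opening: 0.035
```

```bash
python3 st.py
cat > look.py <<'E'
import sys
from m import *
for n in("top","scene"):
    p=read_camera(n); W=cloud(p); np.savez(f"{sys.argv[1]}_{n}.npz",**{k:p[k] for k in p if k!="shot"})
    f=p["frame"].astype(int); near=(np.hypot(W[...,0]-.6,W[...,1]+.055)<.1)&(W[...,2]>.015)&(W[...,2]<.06)
    red=near&(f[...,0]>f[...,1]*1.8)&(f[...,0]>f[...,2]*1.8)&(f[...,0]>90)
    if red.any():
        d=np.median(W[red],0)[:2]-[.601,-.055]; print(n,"red",red.sum(),"bearing",np.degrees(np.arctan2(d[1],d[0])).round(1),np.hypot(*d).round(4))
    if len(sys.argv)>2:
        a=list(map(int,sys.argv[3:7])); 
        if n==sys.argv[2]: save(sys.argv[1],p["frame"][a[0]:a[1],a[2]:a[3]],3.5)
E
python3 look.py s2 scene 130 290 180 390
```

```text
t 10.70 tcp [0.5329 0.2017 0.3541] head -104.92 z [-1.e-03 -4.e-04 -1.e+00] F [ 0.3 -0.5 -1. ] T [ 0.07  0.13 -0.01] open 0.0350 q [ 0.27  0.08  1.64 -0.    1.43  2.1 ]
top red 35 bearing -10.2 0.0858
scene red 29 bearing -15.9 0.0898
```

View pics/s2.png

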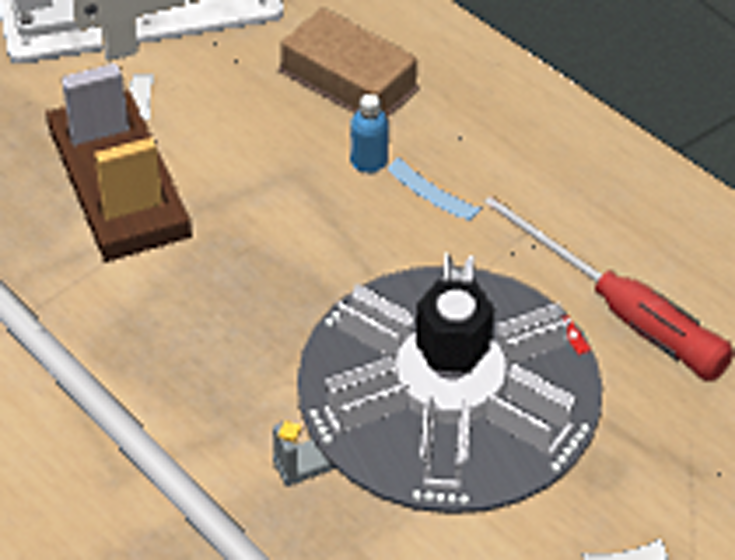

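Four dots now stand at the pointer (≈(322,425)) and the knob is released. The plates are undisturbed. Descending on the brass plate.

>>> {"fn": "arm_command", "kwargs": {
  "xyz": [
    [0.1,-0.1,-4],
    [0,0,-4],
    [0,0,-2.5],
    [0,0,-1.5],
    [0,0,0],
    [0,0,0]
  ],
  "turn": [
    [0,0,0],
    [0,0,0],
    [0,0,0],
    [0,0,0],
    [0,0,0],
    [0,0,0]
  ]
}}

```text
t: 11.55
tool_pos: [0.535, 0.2002, 0.2363]
orientation: [-3.114, 0.41, -0.003]
force: [-0.3, 0.6, 0.5]
opening: 0.0352
```

```bash
python3 st.py
python3 - <<'E'
from m import *
p=read_camera("scene"); save("s3",p["frame"][110:250,160:310],4)
E
```

```text
t 11.55 tcp [0.535  0.2002 0.2363] head -105.00 z [ 1.9e-03  5.0e-04 -1.0e+00] F [-0.3  0.6  0.5] T [ 0.04  0.11 -0.01] open 0.0352 q [0.27 0.2  1.73 0.   1.21 2.1 ]
```

View pics/s3.png

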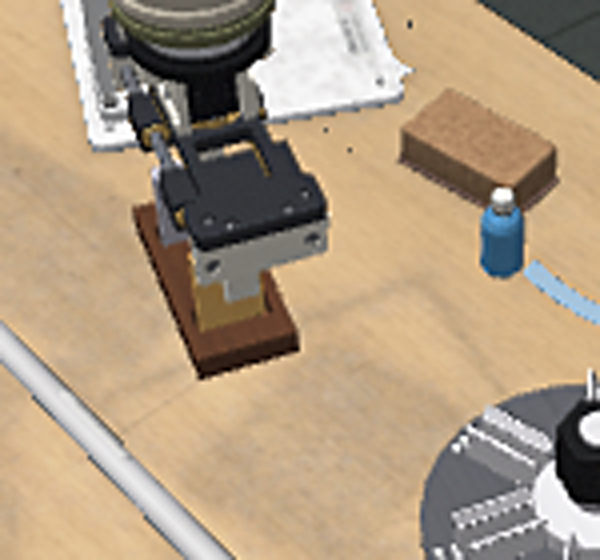

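>>> {"fn": "arm_command", "kwargs": {
  "xyz": [
    [0,0,-1.2],
    [0,0,0],
    [0,0,0],
    [0,0,0],
    [0,0,0],
    [0,0,0]
  ],
  "turn": [
    [0,0,0],
    [0,0,0],
    [0,0,0],
    [0,0,0],
    [0,0,0],
    [0,0,0]
  ],
  "gripper": 0.5,
  "force": 25
}}

```text
t: 12.35
tool_pos: [0.5342, 0.2002, 0.2228]
orientation: [3.115, -0.409, -0.0]
force: [-0.7, 1.0, -2.6]
opening: 0.0098
```

```bash
python3 st.py
```

```text
t 12.35 tcp [0.5342 0.2002 0.2228] head -104.96 z [-2.e-04 -1.e-04 -1.e+00] F [-0.7  1.  -2.6] T [-0.01  0.13  0.03] open 0.0098 q [0.27 0.21 1.74 0.   1.19 2.1 ]
```

>>> {"fn": "arm_command", "kwargs": {
  "xyz": [
    [0,0,2],
    [0,0,4],
    [0,0,5],
    [0.3,-5,0],
    [0.3,-5,0],
    [0.3,-5,0],
    [0.3,-5,0],
    [0.2,-4.2,0],
    [0,0,0],
    [0,0,0],
    [0,0,0]
  ],
  "turn": [
    [0,0,0],
    [0,0,0],
    [0,0,0],
    [0,0,0.035],
    [0,0,0],
    [0,0,0],
    [0,0,0],
    [0,0,0],
    [0,0,0],
    [0,0,0],
    [0,0,0]
  ]
}}

```text
t: 13.72
tool_pos: [0.5483, -0.0407, 0.3334]
orientation: [-3.121, 0.352, -0.001]
force: [-0.6, -0.3, -2.1]
opening: 0.0096
```

```bash
python3 st.py; python3 look.py s4 scene 170 310 240 400
python3 - <<'E'
from m import *
M=lambda d:(np.cos(np.radians(d)),np.sin(np.radians(d)))
ex=np.array(M(-13)); ey=np.array(M(77))
for n in("top","scene"):
    p=dict(np.load(f"s4_{n}.npz")); W=cloud(p); f=p["frame"].astype(int)
    br=(f[...,0]>f[...,2]*1.6)&(f[...,0]>110)&(W[...,2]>.105)&(W[...,2]<.19)&(np.hypot(W[...,0]-.548,W[...,1]+.042)<.05)
    P=W[br]
    K=sel(W,.098,.11,(.601,-.055),.024)[:,:2]
    if len(P): print(n,len(P),"along/x",np.percentile(P[:,:2]@ex,[2,50,98]).round(4),"y",np.percentile(P[:,:2]@ey,[2,50,98]).round(4),"z",np.percentile(P[:,2],[1,99]).round(4))
    print("tcp", np.dot(robot.read_state()["tool_pos"][:2],ex).round(4), "knob",len(K), np.percentile(K@ex,[1,99]).round(4) if len(K) else "")
E
```

```text
t 13.72 tcp [ 0.5483 -0.0407  0.3334] head -102.88 z [ 5.e-04  2.e-04 -1.e+00] F [-0.6 -0.3 -2.1] T [0.03 0.14 0.03] open 0.0096 q [-0.17  0.04  1.72  0.    1.39  1.63]
scene red 29 bearing -15.8 0.0897
tcp 0.5434 knob 0 
scene 213 along/x [0.5235 0.5303 0.5513] y [0.0768 0.0791 0.0862] z [0.1175 0.1814]
tcp 0.5434 knob 231 [0.5804 0.6197]
```

View pics/s4.png

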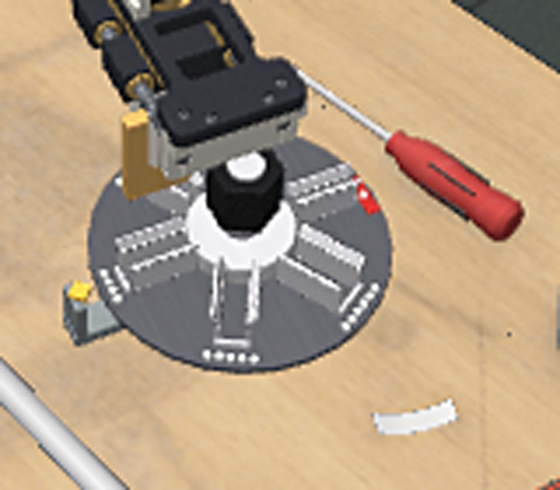

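>>> {"fn": "arm_command", "kwargs": {
  "xyz": [
    [0,-0.12,-2],
    [0,0,-2.2],
    [0,0,0],
    [0,0,0],
    [0,0,0]
  ],
  "turn": [
    [0,0,0],
    [0,0,0],
    [0,0,0],
    [0,0,0],
    [0,0,0]
  ]
}}

```text
t: 14.45
tool_pos: [0.5487, -0.043, 0.2919]
orientation: [3.121, -0.354, 0.003]
force: [0.5, -0.7, -1.6]
opening: 0.0099
```

```bash
python3 st.py; python3 look.py s5 scene 170 310 240 400
```

```text
t 14.45 tcp [ 0.5487 -0.043   0.2919] head -102.95 z [ 1.6e-03 -2.0e-04 -1.0e+00] F [ 0.5 -0.7 -1.6] T [ 0.04  0.16 -0.  ] open 0.0099 q [-0.17  0.08  1.75  0.    1.31  1.63]
scene red 29 bearing -15.4 0.09
```

View pics/s5.png

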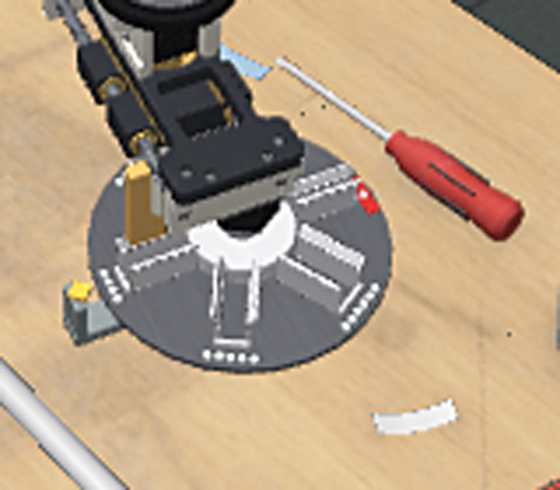

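The plate is upright just above the four-dot slot, with its lower edge ≈(130–165,245) over the fins. Inserting gently.

>>> {"fn": "arm_command", "kwargs": {
  "xyz": [
    [0,0.07,0],
    [0,0,-0.5],
    [0,0,-0.5],
    [0,0,-0.3],
    [0,0,0],
    [0,0,0]
  ],
  "turn": [
    [0,0,0],
    [0,0,0],
    [0,0,0],
    [0,0,0],
    [0,0,0],
    [0,0,0]
  ]
}}

```text
t: 15.3
tool_pos: [0.5483, -0.0424, 0.278]
orientation: [3.121, -0.355, 0.0]
force: [1.0, -0.3, -3.4]
opening: 0.0099
```

```bash
python3 st.py
```

```text
t 15.30 tcp [ 0.5483 -0.0424  0.278 ] head -102.96 z [ 1.e-04 -0.e+00 -1.e+00] F [ 1.  -0.3 -3.4] T [0.05 0.09 0.03] open 0.0099 q [-0.17  0.09  1.77 -0.    1.28  1.63]
```

Bottom ≈59 mm, inside the flare, with no contact force. Continuing.

>>> {"fn": "arm_command", "kwargs": {
  "xyz": [
    [0,0.03,-0.4],
    [0,0,-0.4],
    [0,0,-0.4],
    [0,0,-0.4],
    [0,0,0],
    [0,0,0]
  ],
  "turn": [
    [0,0,0],
    [0,0,0],
    [0,0,0],
    [0,0,0],
    [0,0,0],
    [0,0,0]
  ]
}}

```text
t: 16.05
tool_pos: [0.5483, -0.042, 0.262]
orientation: [-3.122, 0.355, -0.0]
force: [-0.1, 0.1, -1.2]
opening: 0.0102
```

```bash
python3 st.py
```

```text
t 16.05 tcp [ 0.5483 -0.042   0.262 ] head -102.96 z [ 1.e-04 -0.e+00 -1.e+00] F [-0.1  0.1 -1.2] T [-0.03  0.21 -0.02] open 0.0102 q [-0.17  0.11  1.78  0.    1.25  1.63]
```

>>> {"fn": "arm_command", "kwargs": {
  "xyz": [
    [0,0,-0.3],
    [0,0,-0.3],
    [0,0,-0.2],
    [0,0,-0.1],
    [0,0,0],
    [0,0,0]
  ],
  "turn": [
    [0,0,0],
    [0,0,0],
    [0,0,0],
    [0,0,0],
    [0,0,0],
    [0,0,0]
  ]
}}

```text
t: 16.8
tool_pos: [0.5483, -0.042, 0.253]
orientation: [-3.122, 0.355, -0.0]
force: [0.4, 0.5, -1.9]
opening: 0.0098
```

```bash
python3 st.py
```

```text
t 16.80 tcp [ 0.5483 -0.042   0.253 ] head -102.96 z [ 1.e-04  0.e+00 -1.e+00] F [ 0.4  0.5 -1.9] T [0.03 0.17 0.02] open 0.0098 q [-0.17  0.12  1.78  0.    1.24  1.63]
```

>>> {"fn": "arm_command", "kwargs": {
  "xyz": [
    [0,0,-0.1],
    [0,0,-0.05],
    [0,0,0],
    [0,0,0]
  ],
  "turn": [
    [0,0,0],
    [0,0,0],
    [0,0,0],
    [0,0,0]
  ]
}}

```text
t: 17.3
tool_pos: [0.5485, -0.042, 0.2526]
orientation: [3.121, -0.354, 0.001]
force: [-5.6, 0.2, 7.8]
opening: 0.0101
```

```bash
python3 st.py
```

```text
t 17.30 tcp [ 0.5485 -0.042   0.2526] head -102.96 z [ 5.e-04 -1.e-04 -1.e+00] F [-5.6  0.2  7.8] T [ 0.16  1.09 -0.04] open 0.0101 q [-0.17  0.12  1.78 -0.    1.23  1.63]
```

Floor contact is at the expected height. Releasing and going straight up.

>>> {"fn": "arm_command", "kwargs": {
  "xyz": [
    [0,0,0.1],
    [0,0,0],
    [0,0,0],
    [0,0,0],
    [0,0,2],
    [0,0,5],
    [0,0,5],
    [0,0,5],
    [-2,5,3],
    [-2,5,0],
    [0,5,0],
    [0,0,0]
  ],
  "turn": [
    [0,0,0],
    [0,0,0],
    [0,0,0],
    [0,0,0],
    [0,0,0],
    [0,0,0],
    [0,0,0],
    [0,0,0],
    [0,0,0],
    [0,0,0],
    [0,0,0],
    [0,0,0]
  ],
  "gripper": 3
}}

```text
t: 18.8
tool_pos: [0.5077, 0.1107, 0.4525]
orientation: [-3.121, 0.348, -0.0]
force: [-0.0, -0.2, 0.1]
opening: 0.0303
```

```bash
python3 st.py; python3 look.py s6 scene 130 290 180 390
python3 - <<'E'
from m import *
for n in("scene","top"):
    p=dict(np.load(f"s6_{n}.npz")); W=cloud(p); f=p["frame"].astype(int)
    b=(f[...,0]>f[...,2]*1.6)&(f[...,0]>110)&(W[...,2]>.07)&(W[...,2]<.12)&(np.hypot(W[...,0]-.548,W[...,1]+.042)<.04)
    P=W[b]
    if len(P): T=P[P[:,2]>.092]; print(n,len(P),"top z",np.percentile(P[:,2],98).round(4),cv2.minAreaRect((T[:,:2]*1e3).astype(np.float32)) if len(T) else "")
E
```

```text
t 18.80 tcp [0.5077 0.1107 0.4525] head -102.71 z [ 2.e-04  8.e-04 -1.e+00] F [-0.  -0.2  0.1] T [0.04 0.11 0.01] open 0.0303 q [ 0.12 -0.1   1.64  0.    1.61  1.91]
top red 36 bearing -12.9 0.0867
scene red 28 bearing -16.1 0.0891
scene 236 top z 0.102 ((547.2443237304688, -43.78166198730469), (11.556770324707031, 39.24306106567383), 76.58788299560547)
top 99 top z 0.1018 ((544.4796752929688, -41.238189697265625), (9.890874862670898, 37.613773345947266), 76.69677734375)
```

View pics/s6.png

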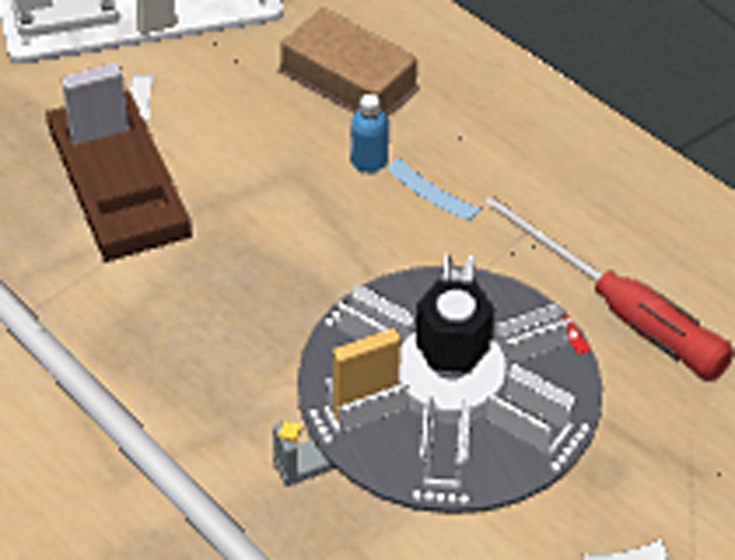

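```bash
python3 -c "
from plant import robot; print(robot.close_job())"
```

```text
the job is handed in; nothing more can be done
None
```

The job is done and handed in at about 19 s. The four-dot slot is at the yellow pointer and the brass plate stands in it, down on the floor.

I turned the turret clockwise by its knob, three clicks of 60° in one grip with a pause at each click, then let go. I then lifted the brass plate out of the stand, lowered it upright into the four-dot slot and released it.

**Last checks:**
- **Slot position:** the last picture shows four dots at the pointer, with the red one-dot tab opposite at −13° to −16° (−13° expected).
- **Plate height:** contact with the floor came at tool height 0.2526 m against 0.2528 m expected. The cameras read the plate's top at 102 mm instead of 99 mm, but they read it about 2.5 mm high in the stand too, so I take it as fully seated.
- **Plate position:** the two cameras disagree by about 3 mm on where the plate stands, which is about what their 2 mm calibration allows.
- **Other things:** the steel plate and glue bottle look unmoved in the last picture. I did not check the small carton again at the end, but the arm never went near it. The arm was clear of everything when I handed in.

The highest wrist force I read was about 29 N, while turning the knob, because my first estimate of the turret's axis was about 3 mm off.

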